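# Seat the coaster in the drinks board

### The job

The blue coaster lies loose on top of the wooden drinks board. Slide it across the board with your fingertips, without picking it up, until it drops fully into the round recess; take your fingers off it, then with the fingers shut press down briefly on the middle of the seated coaster to bed it, and move clear. Leave the two stemmed glasses standing where they are on the board, and leave everything else on the counter alone.

Things in the scene. Friction and masses are not known exactly. Their poses are not given: they have to be found in the camera images.
- board: wooden drinks board, fixed to the counter, 320 (its x) x 240 (its y) x 24 mm thick, top 24 mm above the counter; origin at the centre of its underside, z up. The recess is towards its -x end, on its long centre line; the coaster starts on the flat top towards its +x end. The two stemmed glasses stand on the two corners at the -x end
- recess (a point): centre of the recess's mouth, level with the board's top (axes as the board's): a blind round hole 102 mm across and 8 mm deep with a flat floor and a sharp rim, its floor lined in black, at board x = -70 mm, y = 0
- coaster: loose glazed blue disc with a thin white ring on its top, 96 mm across, 12 mm thick, lower edge bevelled by 3 mm, about 0.18 kg; origin at the centre of its underside, z up. As it crosses the rim its leading edge dips first; pushed on, it drops in flat. It starts flat on the board, its centre 110 to 170 mm from the recess's centre. Seated, its underside lies 8 mm below the board's top and its upper face stands 4 mm above the board
- amber_cordial: amber stemmed cordial glass, loose, foot 52 mm across, bowl 38 mm across, 105 mm tall, standing on the board at a corner of its -x end, about 98 mm from the recess's centre; origin under its foot
- green_cordial: green stemmed cordial glass, loose, foot 52 mm across, bowl 38 mm across, 105 mm tall, standing on the board at a corner of its -x end, about 98 mm from the recess's centre; origin under its foot
- goblet: clear stemmed glass, foot 52 mm across, bowl 64 mm, 120 mm tall, to the robot's left; loose bystander, origin at the centre of its underside
- smoked_cup: smoked-glass mug, 90 mm across, 60 mm tall, to the robot's right; loose bystander, origin at the centre of its underside
- glass_apple: green glass apple ornament, 76 mm across, about 75 mm tall with stalk, on the counter near the board; loose bystander, origin at the centre of its underside
- pepper_jar: small glass jar with red lid, 48 mm across, 90 mm tall, on the counter near the board; loose bystander, origin at the centre of its underside
Not all that is in view belongs to the job. What is meant by the coaster is not orange, and is the larger of those in its own colour.

How it is judged:
On the way, in this order (a step that is already met when the one before it is completed fails the run):
1. the coaster lies seated in the recess with the fingers off it (horizontal distance between coaster and recess below 0.005 m and z of coaster in the frame of recess below -0.006 m and angle between coaster's own z axis and vertical below 0.035 rad and contact force between the fingers and coaster below 0.3 N), for 0.2 s.
2. the fingertips press on the middle of the seated coaster (horizontal distance between coaster and recess below 0.005 m and z of coaster in the frame of recess below -0.006 m and angle between coaster's own z axis and vertical below 0.035 rad and horizontal distance between the grasp point and recess below 0.03 m and contact force between the fingers and coaster above 2 N), for 0.05 s.
At the end, for the whole second after the job is handed in: the coaster lies flat in the recess, at rest: centre within 5 mm of the recess's centre, underside at least 6 mm below the board's top, tilt under 2 degrees; both stemmed glasses upright and within 15 mm of where they began (horizontal distance between coaster and recess below 0.005 m and z of coaster in the frame of recess below -0.006 m and angle between coaster's own z axis and vertical below 0.035 rad and linear speed of coaster below 0.02 m/s and angle between each of amber_cordial, green_cordial's own z axis and vertical below 0.1 rad and distance of each of amber_cordial, green_cordial from where it was at the start of the episode below 0.015 m); the robot touches nothing.
It fails at once if the coaster is lifted off the board (underside centre more than 8 mm above the board's top) or tipped by more than 15 degrees (z of coaster in the frame of recess above 0.008 m or angle between coaster's own z axis and vertical above 0.26 rad).
It fails at once if a stemmed glass on the board is shifted by more than 15 mm or tipped (distance of any of amber_cordial, green_cordial from where it was at the start of the episode above 0.015 m or angle between any of amber_cordial, green_cordial's own z axis and vertical above 0.3 rad).
It fails at once if another bystander is shifted by more than 20 mm (distance of any of goblet, smoked_cup, glass_apple, pepper_jar from where it was at the start of the episode above 0.02 m).
It also fails if it takes over 48 s, if anything falls off the work surface, if the arm or the gripper's body presses on something with over 40 N, if the wrist force passes 120 N, or if a joint passes its speed limit or range.

### The arm

A 7-joint arm with a two-finger parallel gripper is mounted at the origin on the work surface. World frame = base frame: x ahead of the robot, y to its left, z up, the work surface at z = 0. Lengths are in m, angles in rad, forces in N, time in s.
With the tool pointing down it reaches from about 0.425 to 0.875 m from the base axis. Payload 4.7 kg.
Tool frame: the origin (TCP) lies midway between the tips of the shut fingers; the grasp point (between the pads) lies 19 mm behind it; z points along the fingers, x is the direction in which the jaws open and shut, and the axes are right-handed (so a half turn about z gives the same grasp; the last joint's range is limited). The gripper opens to 87 mm and grips with 3 to 60 N. Pads are 19 mm wide; open, the fingers measure 117 mm over their backs; the gripper's body (75 mm by 190 mm) begins 51 mm behind the grasp point.
Start: joints at [-1.202, 0.321, -0.07, 1.45, 0.023, 1.371, -0.057], TCP at [0.226, 0.61, 0.193] pointing down, gripper open.
Joint ranges: [-2.86, 2.86], [-0.3, 2.09], [-1.38, 1.24], [0.06, 2.45], [-1.56, 4.7], [0.09, 2.05], [-2.69, 2.69]. Speed limits (rad/s): [2.57, 2.57, 3.14, 3.14, 3.14, 3.14, 3.14].

### API

Orientations are given as a rotation vector (axis times angle).
In Python, from bench import get_state, eyes, ticket gives the robot as it stands.
- The arm moves only by the tool carry_out, never from a script. Its argument "motion" is a list of rows, each a list of 2 entries, a list of its own where there are three numbers: the shift along the world's x, y, z in m, then the turn about the world's z in rad. A call has 1 to 20 rows; each row is the pose to reach, as a shift and turn from the pose commanded when the call began; what a row does not reach only later rows make up. A row lasts 1/10 s, in which the tool goes at most 50 mm and 8.59 degrees, less where a joint would pass 70% of its speed; a pose out of reach is approached as far as the arm can. A call with a gripper value outside its range is refused whole. "grip" is the gripper command: -1 is fully open, 1 is shut, values between are in proportion, set as the call begins (left out, the last holds). The fingers move at their own pace and stop on an object; "squeeze" is the grip in N (left out, the last holds). Time passes only in rows, so rows that repeat a pose let the fingers close. It gives the time, the measured TCP pose, the force and the opening at its end, in the units of the state.
- get_state(): the state, without advancing time (a new reading comes with each control period).
- eyes.get_image(name): name is "scene" or "side" or "wrist"; returns a dict with "pixels" (420x560x3 uint8, blue, green, red), "mtx" (3x3 intrinsics, pixels), "dist_coeffs" ([k1, k2, p1, p2, k3] as OpenCV has them; the pictures are not rectified), "extrinsics" (4x4, takes a point from camera to world coordinates). Camera axes: x right, y down, z forward; pixel columns grow to the right and rows downward; lengths in m; the calibration is good to about 2 mm. A picture is of the moment at which its call begins. There is no depth.
- ticket.close_job(): hands the job in, once; it reports no verdict.
The state is a dict: "time": time; "joint_positions": joint angles; "qd": joint speeds; "joint_torque": joint torques, N m; "position": TCP position; "tool_rot": TCP orientation; "ft_force": force on the tool from outside, world axes, zero at the start; "torque": the same for the moment, N m; "grip_width": opening from 0.0 (shut) to 1.0 (fully open).
Only numpy, scipy, OpenCV 4.12 (cv2) and the standard library are available. Lean on these libraries where they do the work, as an engineer would, in place of code of your own. Each camera call takes 0.05 s, during which the arm holds its last target. There are 200 camera calls.

## Working session

There is one attempt and no reset: what is moved stays moved. The work goes in short steps, Python scripts to look and compute and a tool call to move; the robot and the scene stay as the last step left them, time stands still between calls to the robot, and variables do not carry over. Pictures are saved under pics/ and viewed, about 8 in all and at most 12, crops included, and the job is handed in when it is done.

Besides the shell and the picture viewer there is one more tool, called after "Call:" as name([rows], argument=value, ...), one row to a line, values as JSON. carry_out: Moves the arm, as the interface text tells. Its arguments: {"type":"object","properties":{"motion":{"type":"array","items":{"type":"array"}},"grip":{"type":"number"},"squeeze":{"type":"number"}},"required":["motion"]}

```bash
mkdir -p pics
cat > h.py <<'E'
import numpy as np, cv2
from bench import get_state, eyes, ticket
def snap(n,f):
    d=eyes.get_image(n); cv2.imwrite(f'pics/{f}.png',d['pixels']); np.savez(f'pics/{f}.npz',**{k:np.array(d[k]) for k in d}); return d
def load(f): return np.load(f'pics/{f}.npz')
def ray(d,uv,z):
    p=cv2.undistortPoints(np.array(uv,float).reshape(-1,1,2),d['mtx'],d['dist_coeffs'])[:,0]
    T=np.array(d['extrinsics']); r=np.c_[p,np.ones(len(p))]@T[:3,:3].T; o=T[:3,3]
    return o+r*((z-o[2])/r[:,2])[:,None]
def proj(d,P):
    T=np.linalg.inv(d['extrinsics']); return cv2.projectPoints(np.array(P,float).reshape(-1,1,3),cv2.Rodrigues(T[:3,:3])[0],T[:3,3],d['mtx'],d['dist_coeffs'])[0][:,0]
E
python3 - <<'E'
from h import *
a=snap('scene','s0');b=snap('side','d0')
print(get_state()); print(a['extrinsics'],b['extrinsics'])
E
```

```text
{'time': 0.1, 'joint_positions': array([-1.20189433,  0.32170434, -0.0700878 ,  1.45159349,  0.02258895,
        1.37081537, -0.05691117]), 'qd': array([-0.00060502, -0.00097645,  0.00182827, -0.0032312 , -0.00045501,
       -0.00142132,  0.00143868]), 'joint_torque': array([-1.62170741e-04, -4.92574060e+01, -4.05708086e-01, -3.13398457e+01,
       -6.40742504e-02,  3.95302288e-02,  9.93659546e-05]), 'position': array([0.22565756, 0.60896244, 0.19157956]), 'tool_rot': array([ 2.57771320e+00,  1.79397343e+00, -2.15552716e-03]), 'ft_force': array([ 0.13276374,  0.10178849, -1.0950933 ]), 'torque': array([-0.03688591, -0.01841857,  0.00864265]), 'grip_width': 0.9980515298247064}
[[ 1.25818947e-02  5.81699289e-01 -8.13306605e-01  1.83133325e+00]
 [ 9.99920843e-01 -7.27458009e-03  1.02658464e-02 -1.59674756e-02]
 [ 5.51715161e-05 -8.13371390e-01 -5.81744772e-01  9.75598067e-01]
 [ 0.00000000e+00  0.00000000e+00  0.00000000e+00  1.00000000e+00]] [[-0.99917528 -0.0333704   0.02313392  0.48199645]
 [-0.04047034  0.77207943 -0.63423615  0.73082444]
 [ 0.00330349 -0.63464932 -0.7727932   0.94568305]
 [ 0.          0.          0.          1.        ]]
```

View pics/s0.png

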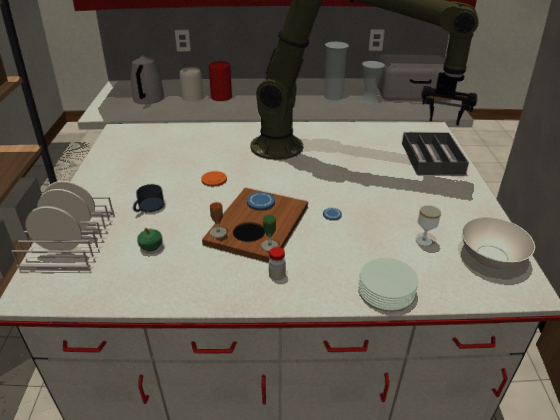

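View pics/d0.png

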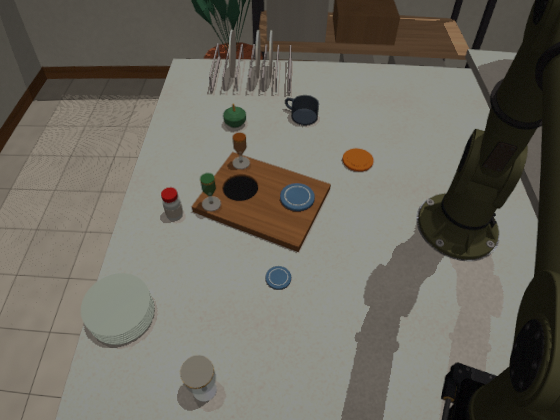

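The side picture shows the large blue disc on the board at (297,197), a small blue disc on the counter at (278,278) and an orange disc at (358,160). The blue disc on the board fits: it is not orange, and it is the larger of the two blues. The recess is at (240,188), with the green cordial at (209,190) and the amber at (240,150). I'll measure these and check with an enlarged crop.

Run:
```python
from h import *
for f,box in(('d0',(180,140,340,260)),('s0',(195,180,315,265))):
    d=load(f);im=d['pixels'];hsv=cv2.cvtColor(im,cv2.COLOR_BGR2HSV)
    x0,y0,x1,y1=box
    def big(m):
        M=np.zeros_like(m);M[y0:y1,x0:x1]=m[y0:y1,x0:x1]
        c,_=cv2.findContours(M,cv2.RETR_EXTERNAL,cv2.CHAIN_APPROX_NONE)
        return max(c,key=cv2.contourArea)
    blue=big(cv2.inRange(hsv,(95,60,40),(125,255,255)))
    blk=big(cv2.inRange(hsv,(0,0,0),(180,255,35)))
    wood=big(cv2.inRange(hsv,(2,90,50),(22,255,255)))
    for n,c,z in(('blue',blue,.033),('black',blk,.016)):
        P=ray(d,c.reshape(-1,2),z)[:,:2]
        (e,r)=cv2.minEnclosingCircle(P.astype(np.float32)); print(f,n,len(c),'enc',np.round(e,4),round(r,4),'bbox mid',np.round((P.max(0)+P.min(0))/2,4),np.round(np.ptp(P,0),4))
    h=cv2.convexHull(wood); print('hull minrect z.024',cv2.minAreaRect(ray(d,h.reshape(-1,2),.024)[:,:2].astype(np.float32)))
c=load('d0')['pixels'][140:260,180:340]
cv2.imwrite('pics/crop.png',cv2.resize(c,None,fx=5,fy=5,interpolation=cv2.INTER_CUBIC))
```

```text
d0 blue 85 enc [ 0.446  -0.0579] 0.0493 bbox mid [ 0.4465 -0.0573] [0.0892 0.0958]
d0 black 82 enc [ 0.6089 -0.0984] 0.049 bbox mid [ 0.6089 -0.0988] [0.0976 0.093 ]
hull minrect z.024 ((0.5399905443191528, -0.0966683030128479), (0.3104473352432251, 0.341397225856781), 67.89317321777344)
s0 blue 63 enc [ 0.4508 -0.0545] 0.0509 bbox mid [ 0.4524 -0.0566] [0.0973 0.0929]
s0 black 73 enc [ 0.597  -0.0915] 0.0518 bbox mid [ 0.6027 -0.0927] [0.0833 0.0991]
hull minrect z.024 ((0.5487817525863647, -0.0889415442943573), (0.32509222626686096, 0.34282276034355164), 67.8372573852539)
```

View pics/crop.png

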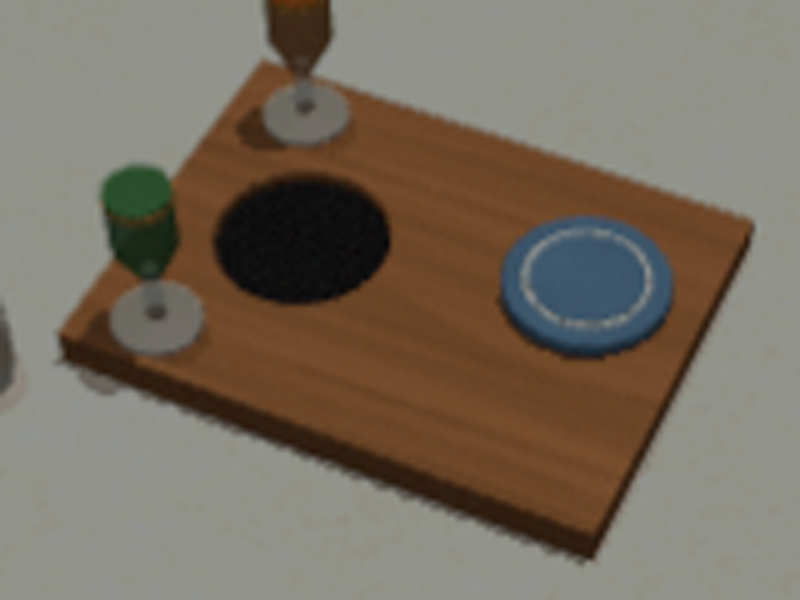

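The crop confirms it: the large blue disc with a white ring is the coaster, on the board. Board top corners in the crop are (265,60), (752,222), (593,535) and (62,335). Next I'll fit the board and coaster poses.

```bash
cat > fit.py <<'E'
from h import *
from scipy.optimize import least_squares
def disc(d,uv,z0,z1,r,x0):  # silhouette-bbox fit of a cylinder
    t=np.linspace(0,2*np.pi,180)
    hull=lambda P:cv2.convexHull(P.astype(np.float32))[:,0]
    def f(p):
        S=hull(np.vstack([proj(d,np.c_[p[0]+r*np.cos(t),p[1]+r*np.sin(t),0*t+z]) for z in(z0,z1)]))
        return [cv2.pointPolygonTest(S,tuple(map(float,q)),True) for q in uv]
    return least_squares(f,x0,loss='soft_l1',diff_step=1e-3)
E
python3 - <<'E'
from fit import *
d=load('d0')
C=(np.array([[265,60],[752,222],[593,535],[62,335]])+.5)/5-.5+[180,140]
W=ray(d,C,.024)[:,:2]
L=np.array([[-160,1],[160,1],[160,-1],[-160,-1]])*[1,120]/1000.
for sgn in(1,-1):
    f=lambda p:(np.c_[np.cos(p[2])*L[:,0]-np.sin(p[2])*sgn*L[:,1],np.sin(p[2])*L[:,0]+np.cos(p[2])*sgn*L[:,1]]+p[:2]-W).ravel()
    r=least_squares(f,[.54,-.1,2.7])
    if r.cost<1e-3: p=r.x; print('board',p,np.degrees(p[2]),'res mm',np.abs(r.fun).max()*1e3,'recess',p[:2]-.07*np.array([np.cos(p[2]),np.sin(p[2])]))
P=(np.array([[305,115],[157,318]])+.5)/5-.5+[180,140]
print('feet',ray(d,P,.026)[:,:2])
for n,box in(('d0',(180,140,340,260)),('s0',(235,180,315,265))):
    d=load(n);h=cv2.cvtColor(d['pixels'],cv2.COLOR_BGR2HSV);m=cv2.inRange(h,(95,60,30),(125,255,255))
    M=0*m;x0,y0,x1,y1=box;M[y0:y1,x0:x1]=m[y0:y1,x0:x1]
    c=max(cv2.findContours(M,0,1)[0],key=cv2.contourArea);c=cv2.convexHull(c).reshape(-1,2)
    q=disc(d,c,.027,.036,.048,[.448,-.057]);print(n,'coaster',q.x,'res',np.round([q.fun.mean(),q.fun.std()],2))
E
```

```text
board [ 0.54281762 -0.06733405  2.75210473] 157.68398599500412 res mm 2.7242462451866345 recess [ 0.60757488 -0.09391409]
feet [[ 0.61499972 -0.1901029 ]
 [ 0.68246311 -0.02927082]]
d0 coaster [ 0.44663443 -0.05975235] res [0.76 0.1 ]
s0 coaster [ 0.44777636 -0.056284  ] res [0.69 0.21]
```

Call:
carry_out([
  [[0.025,-0.042,0.01],0.01],
  [[0.05,-0.084,0.02],0.02],
  [[0.075,-0.126,0.02],0.03],
  [[0.1,-0.168,0.02],0.04],
  [[0.125,-0.21,0.02],0.06],
  [[0.15,-0.252,0.02],0.08],
  [[0.175,-0.294,0.02],0.1],
  [[0.2,-0.336,0.02],0.12],
  [[0.22,-0.378,0.02],0.13],
  [[0.235,-0.42,0.01],0.133],
  [[0.25,-0.46,0],0.133],
  [[0.24,-0.5,0],0.133],
  [[0.23,-0.54,0],0.133],
  [[0.22,-0.58,0],0.133],
  [[0.205,-0.62,0],0.133],
  [[0.195,-0.65,0],0.133],
  [[0.185,-0.66,0],0.133],
  [[0.18,-0.66,0],0.133],
  [[0.18,-0.66,0],0.133],
  [[0.18,-0.66,0],0.133],
], grip=-1)

```text
time: 2.1
position: [0.4062, -0.0488, 0.1926]
tool_rot: [2.451, 1.965, 0.0]
ft_force: [0.2, 0.7, -0.2]
grip_width: 1.001
```

Run:
```python
from h import *
snap('wrist','w1'); s=get_state(); print(s['time'],s['position'],s['tool_rot'],s['joint_positions'],s['ft_force'])
```

```text
2.15 [ 0.40625841 -0.04901359  0.19254234] [ 2.45070853e+00  1.96512740e+00 -1.62272654e-04] [-0.49734787 -0.25018515  0.47327317  2.01253399  0.11612449  1.35402942
  1.28989042] [0.09543065 0.303307   0.13000262]
```

View pics/w1.png

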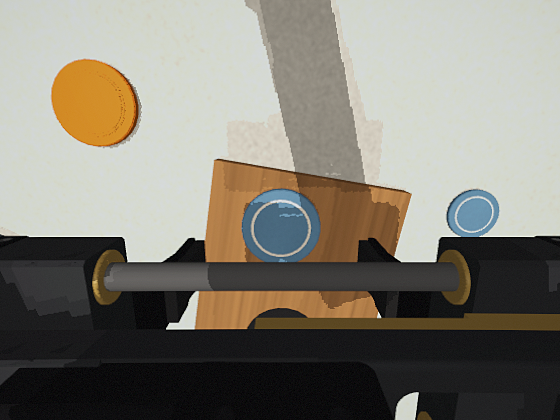

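The wrist view shows the coaster at (281,226), the board's near edge, and the recess partly hidden at (283,318). The arm reached x = 0.406. I'll fit the coaster in this view.

Run:
```python
from fit import *
d=load('w1');h=cv2.cvtColor(d['pixels'],cv2.COLOR_BGR2HSV);m=cv2.inRange(h,(95,50,30),(125,255,255))
M=0*m;M[170:264,230:335]=m[170:264,230:335]
c=max(cv2.findContours(M,0,1)[0],key=cv2.contourArea);c=cv2.convexHull(c).reshape(-1,2);c=c[c[:,1]<261]
q=disc(d,c,.027,.036,.048,[.448,-.057]);print(q.x,q.fun.mean(),q.fun.std())
# near board corners
w=ray(d,[[217,159],[410,193]],.024);print(w, np.linalg.norm(w[0]-w[1]))
a=np.degrees(np.arctan2(*(w[1]-w[0])[1::-1]));print(a)
e=(w[1]-w[0])[:2];e/=np.linalg.norm(e);n=np.array([e[1],-e[0]]);print('recess',(w[0]+w[1])[:2]/2+.23*n)
# black arc
g=cv2.inRange(d['pixels'],(0,0,0),(40,40,40));print([(u,int(np.argmax(g[280:335,u]>0))+280) for u in range(250,320,8)])
```

```text
[ 0.44738108 -0.05961692] 0.7198803675295083 0.37541427639597114
[[ 0.35113121 -0.11450581  0.024     ]
 [ 0.44110736  0.10193973  0.024     ]] 0.2344021735128827
67.42740095099533
recess [ 0.60849988 -0.09456941]
[(250, 324), (258, 316), (266, 311), (274, 309), (282, 309), (290, 309), (298, 312), (306, 329), (314, 329)]
```

Call:
carry_out([
  [[0,-0.001,-0.03],0],
  [[0,-0.001,-0.06],0],
  [[0,-0.001,-0.09],0],
  [[0,-0.001,-0.12],0],
  [[0,-0.001,-0.135],0],
  [[0,-0.001,-0.15],0],
  [[0,-0.001,-0.158],0],
  [[0,-0.001,-0.162],0],
  [[0,-0.001,-0.163],0],
  [[0,-0.001,-0.163],0],
])

```text
time: 3.15
position: [0.4064, -0.0513, 0.03]
tool_rot: [2.453, 1.962, 0.001]
ft_force: [0.2, -0.4, 0.7]
grip_width: 1.0
```

Call:
carry_out([
  [[0.004,-0.001,-0.001],0],
  [[0.008,-0.002,-0.001],0],
  [[0.013,-0.003,-0.001],0],
  [[0.018,-0.004,-0.001],0],
  [[0.023,-0.005,-0.001],0],
  [[0.028,-0.006,-0.001],0],
  [[0.034,-0.0075,-0.001],0],
  [[0.04,-0.009,-0.001],0],
  [[0.046,-0.01,-0.001],0],
  [[0.052,-0.0115,-0.001],0],
  [[0.058,-0.013,-0.001],0],
  [[0.064,-0.014,-0.001],0],
  [[0.07,-0.0155,-0.001],0],
  [[0.074,-0.0165,-0.001],0],
  [[0.077,-0.017,-0.001],0],
  [[0.077,-0.017,-0.001],0],
])

```text
time: 4.75
position: [0.4832, -0.0686, 0.0286]
tool_rot: [2.454, 1.962, 0.0]
ft_force: [-0.7, -0.2, 0.4]
grip_width: 0.998
```

Run:
```python
from h import *
d=snap('side','d2');snap('scene','s2'); snap('wrist','w2')
a=d['pixels'][130:260,180:340];a=cv2.resize(a,(480,390),interpolation=2)
b=cv2.resize(load('w2')['pixels'],(320,240));o=np.zeros((390,800,3),np.uint8);o[:,:480]=a;o[:240,480:]=b
c=cv2.resize(load('s2')['pixels'][185:265,195:315],(225,150));o[240:,480:705]=c;cv2.imwrite('pics/m2.png',o);print(get_state()['position'])
```

```text
[ 0.4825998  -0.06844362  0.02853672]
```

View pics/m2.png

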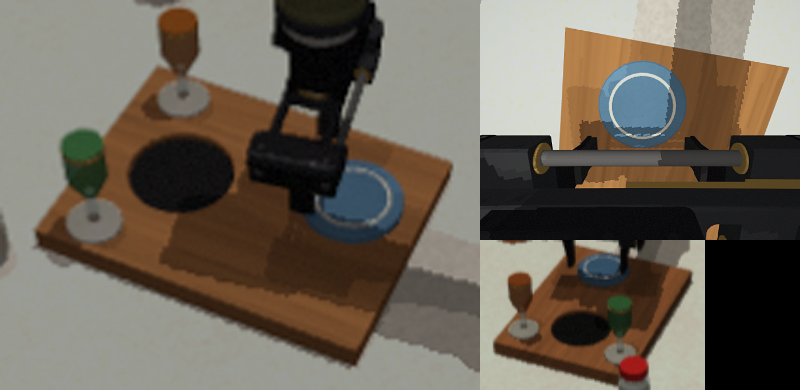

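In the picture the fingers sit beyond the coaster, which looks hardly moved: wrist view (285,182), side crop (355,198). I'll measure where it is.

Run:
```python
from fit import *
d=load('w2');h=cv2.cvtColor(d['pixels'],cv2.COLOR_BGR2HSV);m=cv2.inRange(h,(95,50,30),(125,255,255))
M=0*m;M[90:262,180:400]=m[90:262,180:400]
c=max(cv2.findContours(M,0,1)[0],key=cv2.contourArea);print(cv2.boundingRect(c));c=cv2.convexHull(c).reshape(-1,2);c=c[c[:,1]<256]
q=disc(d,c,.027,.036,.048,[.46,-.06]);print(q.x,q.fun.mean(),q.fun.std())
q=disc(d,c,.027,.036,.050,[.46,-.06]);print(q.x,q.fun.mean(),q.fun.std())
d=load('d2');h=cv2.cvtColor(d['pixels'],cv2.COLOR_BGR2HSV);m=cv2.inRange(h,(95,60,30),(125,255,255))
M=0*m;M[170:220,270:330]=m[170:220,270:330];c=max(cv2.findContours(M,0,1)[0],key=cv2.contourArea)
c=cv2.convexHull(c).reshape(-1,2);c=c[(c[:,0]>296)];q=disc(d,c,.027,.036,.048,[.46,-.06]);print(q.x,q.fun)
```

```text
(208, 106, 154, 153)
[ 0.44721285 -0.05955254] 1.0227752812323212 0.4912803224427507
[ 0.44915387 -0.0606091 ] 3.628399399672825 2.66482034529195
[ 0.46994363 -0.06021764] [ 2.31459274  0.61030548 -0.28378808 -2.35688944 -2.27894827  0.6289705
  2.5628915 ]
```

The coaster hasn't moved: still at (0.447, -0.0596). The gripper's linkage probably lifts the tips when it is open, so they passed above the disc. I'll go back and probe down for the open tips' true height.

Call:
carry_out([
  [[-0.01,0.002,0.006],0],
  [[-0.03,0.0065,0.006],0],
  [[-0.05,0.011,0.006],0],
  [[-0.07,0.0155,0.006],0],
  [[-0.077,0.017,0.004],0],
  [[-0.077,0.017,0],0],
  [[-0.077,0.017,-0.002],0],
  [[-0.077,0.017,-0.004],0],
  [[-0.077,0.017,-0.005],0],
  [[-0.077,0.017,-0.006],0],
  [[-0.077,0.017,-0.006],0],
])

```text
time: 6.0
position: [0.4059, -0.0516, 0.0224]
tool_rot: [2.454, 1.962, -0.001]
ft_force: [-0.9, 0.2, -0.4]
grip_width: 0.997
```

Call:
carry_out([
  [[0,0,-0.001],0],
  [[0,0,-0.002],0],
  [[0,0,-0.003],0],
  [[0,0,-0.003],0],
])

```text
time: 6.4
position: [0.4057, -0.0515, 0.0195]
tool_rot: [-2.454, -1.962, 0.0]
ft_force: [0.2, 0.1, 0.6]
grip_width: 1.0
```

Call:
carry_out([
  [[0,0,-0.001],0],
  [[0,0,-0.002],0],
  [[0,0,-0.002],0],
])

```text
time: 6.7
position: [0.4057, -0.0515, 0.0175]
tool_rot: [-2.454, -1.962, 0.0]
ft_force: [-0.1, -0.1, 0.1]
grip_width: 1.001
```

Call:
carry_out([
  [[0,0,-0.001],0],
  [[0,0,-0.002],0],
  [[0,0,-0.002],0],
])

```text
time: 7.0
position: [0.4057, -0.0515, 0.0154]
tool_rot: [-2.453, -1.962, 0.0]
ft_force: [0.0, 0.6, 0.1]
grip_width: 1.003
```

Call:
carry_out([
  [[0,0,-0.001],0],
  [[0,0,-0.002],0],
  [[0,0,-0.002],0],
])

```text
time: 7.3
position: [0.4057, -0.0515, 0.0134]
tool_rot: [-2.454, -1.962, 0.0]
ft_force: [-0.5, -0.8, -0.5]
grip_width: 0.999
```

Call:
carry_out([
  [[0,0,-0.001],0],
  [[0,0,-0.001],0],
])

```text
time: 7.5
position: [0.4058, -0.0515, 0.0125]
tool_rot: [-2.454, -1.962, 0.0]
ft_force: [0.2, -0.2, -0.0]
grip_width: 0.998
```

Call:
carry_out([
  [[0,0,-0.001],0],
  [[0,0,-0.001],0],
])

```text
time: 7.7
position: [0.4057, -0.0515, 0.0115]
tool_rot: [-2.454, -1.962, 0.0]
ft_force: [-0.4, -0.0, 0.1]
grip_width: 1.0
```

Call:
carry_out([
  [[0,0,-0.001],0],
  [[0,0,-0.001],0],
])

```text
time: 7.9
position: [0.4058, -0.0515, 0.0105]
tool_rot: [-2.453, -1.962, 0.0]
ft_force: [-0.1, -0.4, -0.7]
grip_width: 0.999
```

Call:
carry_out([
  [[0,0,-0.001],0],
  [[0,0,-0.001],0],
])

```text
time: 8.1
position: [0.4058, -0.0515, 0.0095]
tool_rot: [-2.454, -1.962, 0.0]
ft_force: [-0.5, -0.6, -0.1]
grip_width: 1.0
```

Call:
carry_out([
  [[0,0,-0.001],0],
  [[0,0,-0.001],0],
])

```text
time: 8.3
position: [0.4057, -0.0515, 0.0085]
tool_rot: [-2.453, -1.962, 0.0]
ft_force: [-0.8, -0.9, 0.1]
grip_width: 1.0
```

Call:
carry_out([
  [[0.005,-0.001,0],0],
  [[0.01,-0.002,0],0],
  [[0.015,-0.0033,0],0],
  [[0.02,-0.0044,0],0],
  [[0.025,-0.0055,0],0],
  [[0.025,-0.0055,0],0],
])

```text
time: 8.9
position: [0.4317, -0.0573, 0.0087]
tool_rot: [2.453, 1.961, 0.0]
ft_force: [0.2, 0.2, -0.1]
grip_width: 1.0
```

```bash
cat >> fit.py <<'E'
def wfit(f,x0,vmax=256):
    d=load(f);h=cv2.cvtColor(d['pixels'],cv2.COLOR_BGR2HSV);m=cv2.inRange(h,(95,50,30),(125,255,255))
    M=0*m;M[60:262,180:400]=m[60:262,180:400]
    c=max(cv2.findContours(M,0,1)[0],key=cv2.contourArea);c=cv2.convexHull(c).reshape(-1,2);c=c[c[:,1]<vmax]
    q=disc(d,c,.027,.036,.048,x0);print('coaster',q.x,q.fun.mean(),q.fun.std())
E
python3 - <<'E'
from fit import *
snap('wrist','w3');wfit('w3',[.45,-.06]);print(get_state()['position'])
E
```

```text
coaster [ 0.44760303 -0.05954241] 0.021968261630577447 0.2094263835715168
[ 0.43107675 -0.05718618  0.00853326]
```

View pics/w3.png

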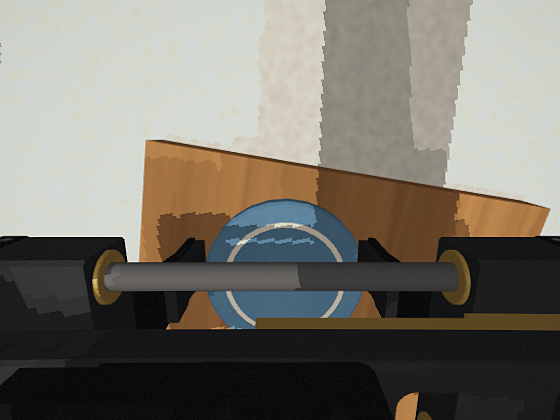

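In the wrist view the coaster still sits still between the open fingers (285,265). I need the tips' actual height, so I'll look from both outside cameras.

Run:
```python
from fit import *
a=snap('side','d3')['pixels'][150:240,250:340];b=snap('scene','s3')['pixels'][160:250,225:315]
cv2.imwrite('pics/m3.png',np.hstack([cv2.resize(x,(400,400),interpolation=2) for x in(a,b)]))
s=get_state();print(s['joint_positions'])
p=s['position'];j=np.array([.218,.976,0])
for n in('d3','s3'):
  for k in(-.0435,.0435):
    print(n,k,[np.round(proj(load(n),[p[0]+k*j[0],p[1]+k*j[1],z])[0],1) for z in(.024,.036)])
```

```text
[-0.49216227  0.04274457  0.57721568  2.18390233 -0.02920527  0.92256903
  1.45129951]
d3 -0.0435 [array([305.8, 187.8]), array([306.1, 184.9])]
d3 0.0435 [array([299.1, 210.8]), array([299.3, 208. ])]
s3 -0.0435 [array([248.3, 198. ]), array([248.2, 195.1])]
s3 0.0435 [array([272.7, 200.8]), array([272.7, 198. ])]
```

View pics/m3.png

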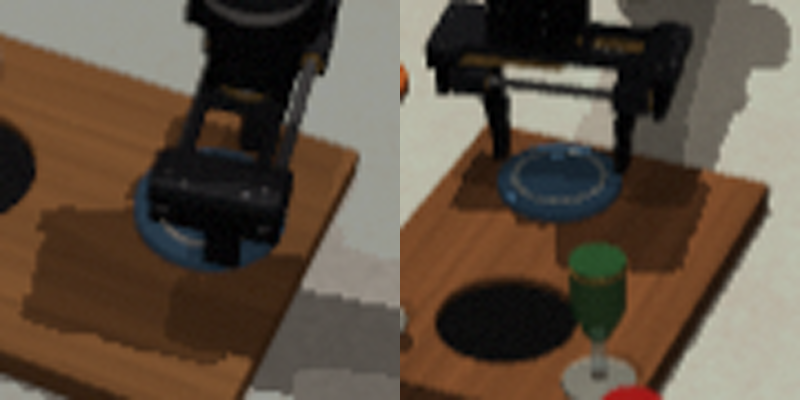

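The tips look about 31–36 mm up while the TCP reads 8.5 mm, so the open tips sit some 25 mm above the TCP. I'll back off and probe lower.

Call:
carry_out([
  [[-0.01,0.002,0.001],0],
  [[-0.02,0.0044,0.001],0],
  [[-0.026,0.0055,0],0],
  [[-0.026,0.0055,-0.002],0],
  [[-0.026,0.0055,-0.003],0],
  [[-0.026,0.0055,-0.003],0],
])

```text
time: 9.65
position: [0.405, -0.0515, 0.0056]
tool_rot: [2.453, 1.962, 0.0]
ft_force: [0.5, -0.4, 0.5]
grip_width: 1.0
```

Call:
carry_out([
  [[0,0,-0.001],0],
  [[0,0,-0.002],0],
  [[0,0,-0.002],0],
])

```text
time: 9.95
position: [0.4048, -0.0516, 0.0034]
tool_rot: [-2.454, -1.962, 0.001]
ft_force: [0.4, 0.2, 0.6]
grip_width: 0.999
```

Call:
carry_out([
  [[0,0,-0.001],0],
  [[0,0,-0.002],0],
  [[0,0,-0.002],0],
])

```text
time: 10.25
position: [0.4047, -0.0515, 0.0014]
tool_rot: [-2.453, -1.962, 0.0]
ft_force: [0.9, 0.9, -0.2]
grip_width: 1.002
```

Call:
carry_out([
  [[0,0,-0.001],0],
  [[0,0,-0.001],0],
])

```text
time: 10.45
position: [0.4048, -0.0515, 0.0005]
tool_rot: [-2.454, -1.962, -0.0]
ft_force: [-0.0, 0.1, 0.2]
grip_width: 1.003
```

Call:
carry_out([
  [[0,0,-0.001],0],
  [[0,0,-0.001],0],
])

```text
time: 10.65
position: [0.4048, -0.0515, -0.0005]
tool_rot: [-2.454, -1.962, 0.0]
ft_force: [-0.3, -0.1, 0.2]
grip_width: 0.999
```

Call:
carry_out([
  [[0,0,-0.001],0],
  [[0,0,-0.001],0],
])

```text
time: 10.85
position: [0.4048, -0.0515, -0.0015]
tool_rot: [-2.454, -1.962, 0.0]
ft_force: [-0.2, -0.3, 0.2]
grip_width: 1.0
```

Call:
carry_out([
  [[0,0,-0.001],0],
  [[0,0,-0.001],0],
])

```text
time: 11.05
position: [0.4048, -0.0515, -0.0025]
tool_rot: [-2.454, -1.962, 0.0]
ft_force: [0.8, -0.0, 0.2]
grip_width: 1.003
```

Call:
carry_out([
  [[0,0,-0.001],0],
  [[0,0,-0.001],0],
])

```text
time: 11.25
position: [0.4048, -0.0515, -0.0035]
tool_rot: [-2.454, -1.962, 0.0]
ft_force: [-0.4, -0.0, -0.7]
grip_width: 1.001
```

Run:
```python
from fit import *
a=snap('side','d4')['pixels'][160:225,255:320];b=snap('scene','s4')['pixels'][165:230,225:290]
cv2.imwrite('pics/m4.png',np.hstack([cv2.resize(x,(400,400),interpolation=2) for x in(a,b)]))
p=get_state()['position'];print(p);j=np.array([.218,.976,0])
for n,o in(('d4',(255,160)),('s4',(225,165))):
  for k in(-.0435,.0435):
    print(n,k,[np.round((proj(load(n),[p[0]+k*j[0],p[1]+k*j[1],z])[0]-o)*400/65) for z in(.024,.036)])
```

```text
[ 0.40482683 -0.05145699 -0.00343532]
d4 -0.0435 [array([369., 182.]), array([371., 164.])]
d4 0.0435 [array([330., 324.]), array([331., 307.])]
s4 -0.0435 [array([155., 178.]), array([154., 160.])]
s4 0.0435 [array([303., 195.]), array([303., 177.])]
```

View pics/m4.png

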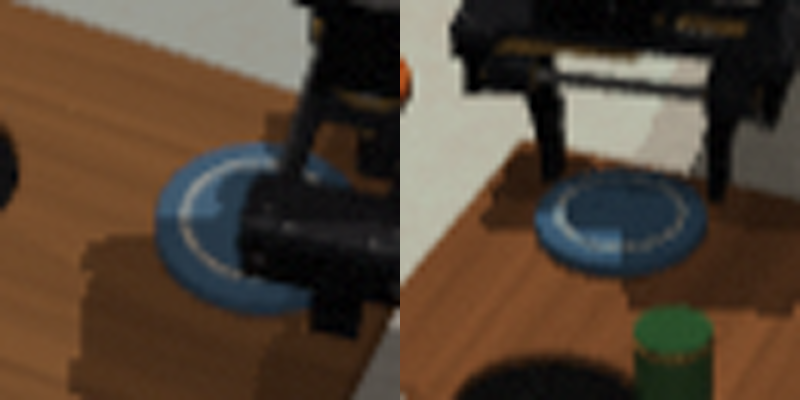

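The tips now reach almost to the board: scene crop (150,178) and (317,197), about z = 25 mm, beside the coaster's rear half. Pushing from here.

Call:
carry_out([
  [[0.005,-0.001,0.0005],0],
  [[0.01,-0.002,0.0005],0],
  [[0.014,-0.003,0.0005],0],
  [[0.018,-0.004,0.0005],0],
  [[0.023,-0.005,0.0005],0],
  [[0.028,-0.006,0.0005],0],
  [[0.034,-0.0075,0.0005],0],
  [[0.04,-0.009,0.0005],0],
  [[0.046,-0.01,0.0005],0],
  [[0.052,-0.0115,0.0005],0],
  [[0.058,-0.0125,0.0005],0],
  [[0.064,-0.014,0.0005],0],
  [[0.07,-0.015,0.0005],0],
  [[0.076,-0.0165,0.0005],0],
  [[0.082,-0.0175,0.0005],0],
  [[0.086,-0.0185,0.0005],0],
  [[0.088,-0.019,0.0005],0],
  [[0.088,-0.019,0.0005],0],
])

```text
time: 13.15
position: [0.4933, -0.0707, -0.0029]
tool_rot: [2.453, 1.961, 0.001]
ft_force: [0.1, 0.7, -0.7]
grip_width: 0.999
```

Run:
```python
from fit import *
snap('side','d5');snap('scene','s5');print(get_state()['position'])
for n,(x0,y0,x1,y1) in(('d5',(200,150,340,250)),('s5',(215,180,300,250))):
    d=load(n);h=cv2.cvtColor(d['pixels'],cv2.COLOR_BGR2HSV);m=cv2.inRange(h,(95,60,30),(125,255,255))
    M=0*m;M[y0:y1,x0:x1]=m[y0:y1,x0:x1];c=max(cv2.findContours(M,0,1)[0],key=cv2.contourArea);print(cv2.boundingRect(c))
    q=disc(d,cv2.convexHull(c).reshape(-1,2),.027,.036,.048,[.52,-.075]);print(n,q.x,np.round(q.fun,1))
```

```text
[ 0.49313829 -0.07056866 -0.00274542]
(254, 179, 19, 26)
d5 [ 0.51771819 -0.07871639] [ 1.5  3.6  0.6  0.1  0.2  0.2  0.  -0.  -0.5 -0.5 -0.1  1.   1.2]
(241, 205, 29, 18)
s5 [ 0.51869186 -0.07319492] [1.4 1.1 1.3 0.6 1.  0.4 0.3 0.6 0.5 0.4 0.4 0.2 0.3 0.5 0.5 0.9]
```

The coaster now moves with the fingers, at about (0.518, -0.075). I'll push on to just short of the end.

Call:
carry_out([
  [[0.005,-0.001,0],0],
  [[0.011,-0.0023,0],0],
  [[0.017,-0.0035,0],0],
  [[0.023,-0.0047,0],0],
  [[0.029,-0.006,0],0],
  [[0.035,-0.0072,0],0],
  [[0.041,-0.0085,0],0],
  [[0.047,-0.0097,0],0],
  [[0.053,-0.011,0],0],
  [[0.058,-0.012,0],0],
  [[0.063,-0.013,0],0],
  [[0.067,-0.0138,0],0],
  [[0.071,-0.0146,0],0],
  [[0.075,-0.0154,0],0],
  [[0.078,-0.016,0],0],
  [[0.081,-0.0167,0],0],
  [[0.084,-0.0173,0],0],
  [[0.084,-0.0173,0],0],
])

```text
time: 15.05
position: [0.5774, -0.0879, -0.0029]
tool_rot: [2.453, 1.962, 0.0]
ft_force: [-1.6, 0.1, -1.2]
grip_width: 0.999
```

Run:
```python
from fit import *
snap('side','d6');snap('scene','s6');print(get_state()['position'])
a=load('d6')['pixels'][150:230,195:275];b=load('s6')['pixels'][195:265,200:290]
cv2.imwrite('pics/m6.png',np.hstack([cv2.resize(a,(400,400),interpolation=2),cv2.resize(b,(400,311),interpolation=2)[:400] if 0 else cv2.copyMakeBorder(cv2.resize(b,(400,311),interpolation=2),0,89,0,0,0)]))
```

```text
[ 0.57703174 -0.0878591  -0.00284698]
```

View pics/m6.png

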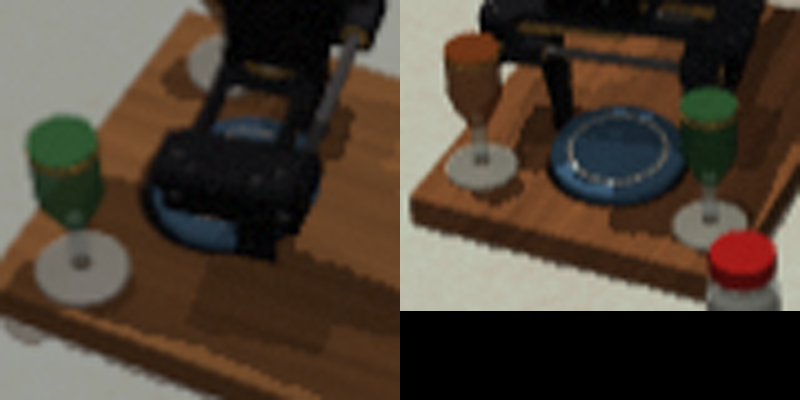

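The coaster is almost home. A black sliver of recess is left on the far side at (150,195), and both glasses are standing. Pushing on in small steps.

Call:
carry_out([
  [[0.001,-0.0002,0],0],
  [[0.002,-0.0004,0],0],
  [[0.003,-0.0006,0],0],
  [[0.003,-0.0006,0],0],
])

```text
time: 15.55
position: [0.5801, -0.0884, -0.0028]
tool_rot: [2.453, 1.962, 0.001]
ft_force: [-0.3, 0.3, -0.3]
grip_width: 1.0
```

Call:
carry_out([
  [[0.001,-0.0002,0],0],
  [[0.002,-0.0004,0],0],
  [[0.002,-0.0004,0],0],
])

```text
time: 15.85
position: [0.582, -0.0889, -0.0028]
tool_rot: [2.454, 1.962, 0.0]
ft_force: [0.5, -0.2, 0.4]
grip_width: 0.998
```

```bash
cat > chk.py <<'E'
from fit import *
import sys
f=sys.argv[1]
snap('side','d'+f);snap('scene','s'+f);s=get_state();print(s['time'],s['position'])
for n,(x0,y0,x1,y1) in(('d'+f,(200,150,275,250)),('s'+f,(215,200,300,250))):
    d=load(n);h=cv2.cvtColor(d['pixels'],cv2.COLOR_BGR2HSV);m=cv2.inRange(h,(95,60,25),(125,255,255))
    M=0*m;M[y0:y1,x0:x1]=m[y0:y1,x0:x1];c=max(cv2.findContours(M,0,1)[0],key=cv2.contourArea)
    P=cv2.convexHull(c).reshape(-1,2)
    for lo,hi in((.027,.036),(.024,.028)):
        q=disc(d,P,lo,hi,.048,[.6,-.09]);print(n,hi,np.round(q.x,4),round(q.cost,2),np.round(q.fun,1))
E
python3 chk.py 7
```

```text
15.95 [ 0.58200569 -0.0888464  -0.00281165]
d7 0.036 [ 0.6063 -0.0925] 3.51 [ 3.7  0.7 -0.4 -0.5 -0.4 -0.6  0.   0.1  0.4]
d7 0.028 [ 0.6068 -0.0951] 3.5 [ 3.7  0.7 -0.4 -0.5 -0.4 -0.6  0.   0.1  0.4]
s7 0.036 [ 0.617  -0.0921] 5.61 [0.9 1.  1.  0.9 0.6 0.5 0.6 0.7 0.9 0.9 1.  0.7 0.5 0.6 0.6 0.8 0.8 0.9
 1.  0.9]
s7 0.028 [ 0.6104 -0.0926] 0.89 [0.2 0.3 0.3 0.5 0.5 0.2 0.1 0.1 0.4 0.3 0.4 0.2 0.1 0.2 0.4 0.5 0.3 0.2
 0.3 0.2]
```

Both cameras agree only on the seated height: with the top at 28 mm they give (0.607, -0.095) and (0.610, -0.093). The gripper body runs close to the amber glass, so I'll back straight off, rise, then turn the jaws along the board for the press and shut the fingers.

Call:
carry_out([
  [[-0.004,0.0009,0],0],
  [[-0.01,0.0022,0],0],
  [[-0.018,0.004,0],0],
  [[-0.026,0.0057,0],0],
  [[-0.032,0.007,0.005],0],
  [[-0.034,0.0075,0.03],0],
  [[-0.034,0.0075,0.07],0],
  [[-0.034,0.0075,0.11],0],
  [[-0.034,0.0075,0.15],0],
  [[-0.034,0.0075,0.18],0],
  [[-0.034,0.0075,0.2],0],
  [[-0.034,0.0075,0.2],0],
])

```text
time: 17.15
position: [0.5496, -0.0816, 0.2008]
tool_rot: [2.451, 1.96, 0.009]
ft_force: [0.2, 0.3, 0.2]
grip_width: 0.999
```

Call:
carry_out([
  [[0,0,0],-0.12],
  [[0,0,0],-0.24],
  [[0,0,0],-0.36],
  [[0,0,0],-0.48],
  [[0,0,0],-0.6],
  [[0,0,0],-0.72],
  [[0,0,0],-0.84],
  [[0,0,0],-0.96],
  [[0,0,0],-1.08],
  [[0,0,0],-1.2],
  [[0,0,0],-1.32],
  [[0,0,0],-1.44],
  [[0,0,0],-1.56],
  [[0,0,0],-1.68],
  [[0,0,0],-1.74],
  [[0,0,0],-1.74],
  [[0,0,0],-1.74],
], grip=1)

```text
time: 18.85
position: [0.5472, -0.0812, 0.1963]
tool_rot: [3.082, -0.608, -0.002]
ft_force: [-0.0, -0.1, -0.2]
grip_width: 0.009
```

```bash
python3 chk.py 8
python3 - <<'E'
from fit import *
s=get_state();print(s['tool_rot'],s['joint_positions'],s['grip_width'])
A=[load(n)['pixels'] for n in('d0','d8')]
a=[cv2.resize(x[135:235,175:275],(400,400),interpolation=2) for x in A]
cv2.imwrite('pics/m8.png',np.hstack(a))
E
```

```text
18.95 [ 0.54751065 -0.08121784  0.19666956]
d8 0.036 [ 0.6059 -0.0892] 6.94 [1.5 1.3 0.9 0.4 0.4 0.4 0.6 0.8 1.  0.9 0.9 0.5 0.4 0.5 0.2 0.6 0.3 0.6
 1.  1.1 1.1 1.2 1.4]
d8 0.028 [ 0.6066 -0.0932] 1.53 [ 0.6  0.5  0.2 -0.1  0.2  0.2  0.4  0.5  0.6  0.6  0.5  0.1 -0.   0.1
 -0.2  0.3  0.2  0.5  0.4  0.3  0.3  0.4  0.5]
s8 0.036 [ 0.6175 -0.0917] 6.17 [0.9 0.9 0.9 1.  0.7 0.6 0.7 0.8 1.1 1.  1.1 0.7 0.7 0.5 0.5 0.6 0.7 0.8
 1.  0.9 0.8]
s8 0.028 [ 0.6105 -0.0924] 1.03 [0.2 0.3 0.3 0.5 0.5 0.2 0.2 0.2 0.4 0.3 0.4 0.1 0.2 0.2 0.4 0.4 0.3 0.3
 0.4 0.3 0.2]
[ 3.08195189e+00 -6.08516793e-01 -8.48402568e-04] [-0.57468821  0.12779366  0.73901061  1.7111174  -0.08822819  1.33721068
 -0.20910899] 0.007242301311061247
```

View pics/m8.png

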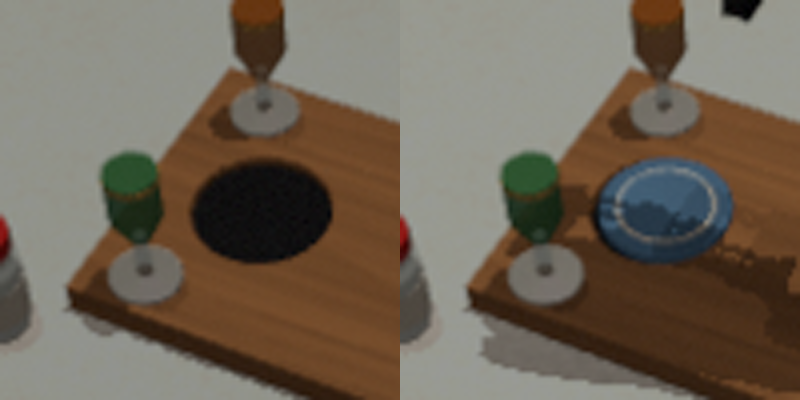

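Before and after, side by side: the coaster is seated at (665,207), and both glasses are unmoved. The jaws lie along the board. Now for the press.

Call:
carry_out([
  [[0.02,-0.004,0],0],
  [[0.045,-0.009,0],0],
  [[0.061,-0.012,0],0],
  [[0.061,-0.012,-0.03],0],
  [[0.061,-0.012,-0.06],0],
  [[0.061,-0.012,-0.09],0],
  [[0.061,-0.012,-0.12],0],
  [[0.061,-0.012,-0.145],0],
  [[0.061,-0.012,-0.157],0],
  [[0.061,-0.012,-0.162],0],
  [[0.061,-0.012,-0.162],0],
  [[0.061,-0.012,-0.162],0],
])

```text
time: 20.15
position: [0.6099, -0.0935, 0.0364]
tool_rot: [-3.082, 0.61, -0.004]
ft_force: [-0.1, -0.3, 0.3]
grip_width: 0.003
```

Call:
carry_out([
  [[0,0,-0.001],0],
  [[0,0,-0.002],0],
  [[0,0,-0.003],0],
  [[0,0,-0.003],0],
])

```text
time: 20.55
position: [0.6088, -0.0932, 0.0321]
tool_rot: [-3.082, 0.61, -0.0]
ft_force: [-0.1, -0.1, 0.1]
grip_width: 0.008
```

Call:
carry_out([
  [[0,0,-0.001],0],
  [[0,0,-0.002],0],
  [[0,0,-0.003],0],
  [[0,0,-0.003],0],
])

```text
time: 20.95
position: [0.6086, -0.0932, 0.0288]
tool_rot: [3.082, -0.61, -0.001]
ft_force: [0.2, 0.0, -0.5]
grip_width: 0.002
```

Call:
carry_out([
  [[0,0,-0.001],0],
  [[0,0,-0.001],0],
])

```text
time: 21.15
position: [0.6088, -0.0933, 0.028]
tool_rot: [3.082, -0.61, -0.0]
ft_force: [-0.7, 0.0, -0.3]
grip_width: 0.005
```

Call:
carry_out([
  [[0,0,-0.001],0],
  [[0,0,-0.001],0],
])

```text
time: 21.35
position: [0.6087, -0.0933, 0.0269]
tool_rot: [3.082, -0.61, -0.0]
ft_force: [0.1, -0.4, -0.8]
grip_width: 0.01
```

Call:
carry_out([
  [[0,0,-0.001],0],
  [[0,0,-0.001],0],
])

```text
time: 21.55
position: [0.6087, -0.0932, 0.0259]
tool_rot: [3.082, -0.61, -0.0]
ft_force: [-0.2, 0.1, 0.2]
grip_width: 0.003
```

Call:
carry_out([
  [[0,0,-0.001],0],
  [[0,0,-0.001],0],
])

```text
time: 21.75
position: [0.6087, -0.0933, 0.025]
tool_rot: [3.082, -0.61, -0.0]
ft_force: [0.7, -0.1, -0.4]
grip_width: 0.007
```

Call:
carry_out([
  [[0,0,-0.001],0],
  [[0,0,-0.002],0],
  [[0,0,-0.002],0],
])

```text
time: 22.05
position: [0.6087, -0.0932, 0.0229]
tool_rot: [3.082, -0.61, -0.0]
ft_force: [0.2, -0.3, 0.6]
grip_width: 0.009
```

Call:
carry_out([
  [[0,0,-0.001],0],
  [[0,0,-0.002],0],
  [[0,0,-0.002],0],
])

```text
time: 22.35
position: [0.6087, -0.0932, 0.0209]
tool_rot: [3.082, -0.61, -0.0]
ft_force: [-0.1, 0.2, -0.3]
grip_width: 0.006
```

Run:
```python
from fit import *
snap('side','d9');snap('scene','s9');p=get_state()['position'];print(p,get_state()['ft_force'])
a=load('d9')['pixels'][150:220,210:280];b=load('s9')['pixels'][185:255,210:280]
cv2.imwrite('pics/m9.png',np.hstack([cv2.resize(x,(400,400),interpolation=2) for x in(a,b)]))
for n,o in(('d9',(210,150)),('s9',(210,185))):
    print(n,[np.round((proj(load(n),[p[0],p[1],z])[0]-o)*400/70) for z in(.016,.028,.04)])
```

```text
[ 0.60881582 -0.09324769  0.02104891] [ 1.13116953  0.01320009 -0.41769572]
d9 [array([171., 224.]), array([170., 207.]), array([168., 191.])]
s9 [array([219., 274.]), array([218., 257.]), array([217., 240.])]
```

View pics/m9.png

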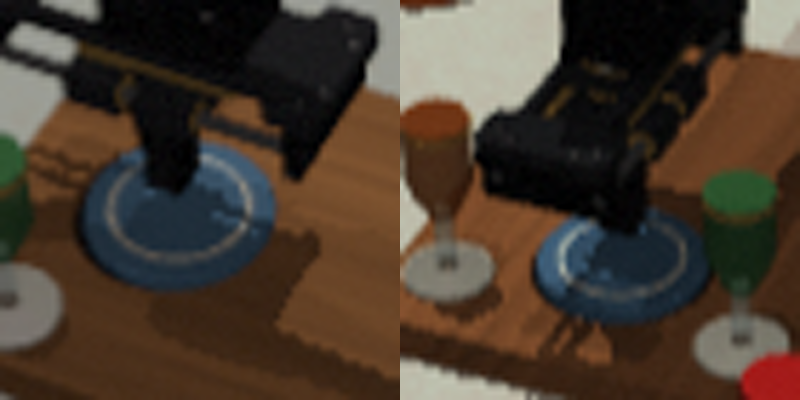

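In both views the shut tips still hover about 14–18 mm above the coaster: side (172,188), scene (225,230). There is an offset here too. It's clear of the glasses, so I'll continue down carefully.

Call:
carry_out([
  [[0,0,-0.002],0],
  [[0,0,-0.004],0],
  [[0,0,-0.006],0],
  [[0,0,-0.008],0],
  [[0,0,-0.008],0],
])

```text
time: 22.95
position: [0.6085, -0.0932, 0.0126]
tool_rot: [3.082, -0.61, -0.001]
ft_force: [0.5, -0.6, -0.6]
grip_width: 0.004
```

Call:
carry_out([
  [[0,0,-0.001],0],
  [[0,0,-0.002],0],
  [[0,0,-0.002],0],
])

```text
time: 23.25
position: [0.6088, -0.0933, 0.011]
tool_rot: [3.082, -0.61, -0.0]
ft_force: [-0.2, 0.2, 0.4]
grip_width: 0.002
```

Call:
carry_out([
  [[0,0,-0.001],0],
  [[0,0,-0.001],0],
])

```text
time: 23.45
position: [0.6088, -0.0933, 0.01]
tool_rot: [3.082, -0.61, -0.0]
ft_force: [0.2, -0.2, -0.3]
grip_width: 0.003
```

Call:
carry_out([
  [[0,0,-0.001],0],
  [[0,0,-0.001],0],
])

```text
time: 23.65
position: [0.6088, -0.0933, 0.009]
tool_rot: [3.082, -0.61, -0.0]
ft_force: [-0.4, 0.3, -0.2]
grip_width: 0.002
```

Call:
carry_out([
  [[0,0,-0.001],0],
  [[0,0,-0.001],0],
])

```text
time: 23.85
position: [0.6088, -0.0932, 0.008]
tool_rot: [3.082, -0.61, -0.0]
ft_force: [-0.1, -0.5, -0.1]
grip_width: 0.005
```

Call:
carry_out([
  [[0,0,-0.001],0],
  [[0,0,-0.001],0],
])

```text
time: 24.05
position: [0.6088, -0.0932, 0.007]
tool_rot: [3.082, -0.61, -0.0]
ft_force: [-0.3, 1.1, -1.2]
grip_width: 0.007
```

Call:
carry_out([
  [[0,0,-0.001],0],
  [[0,0,-0.001],0],
])

```text
time: 24.25
position: [0.6087, -0.0932, 0.0059]
tool_rot: [3.082, -0.61, -0.0]
ft_force: [-0.4, 0.2, 0.2]
grip_width: 0.003
```

Call:
carry_out([
  [[0,0,-0.001],0],
  [[0,0,-0.001],0],
])

```text
time: 24.45
position: [0.6087, -0.0932, 0.0049]
tool_rot: [3.082, -0.61, -0.0]
ft_force: [-0.2, 1.0, 0.9]
grip_width: 0.008
```

Call:
carry_out([
  [[0,0,-0.001],0],
  [[0,0,-0.001],0],
])

```text
time: 24.65
position: [0.6088, -0.0932, 0.004]
tool_rot: [3.082, -0.61, -0.0]
ft_force: [-0.0, -0.7, 0.6]
grip_width: 0.002
```

Call:
carry_out([
  [[0,0,-0.001],0],
  [[0,0,-0.001],0],
])

```text
time: 24.85
position: [0.6087, -0.0932, 0.0029]
tool_rot: [3.082, -0.61, -0.0]
ft_force: [0.1, 0.6, 0.5]
grip_width: 0.006
```

Run:
```python
from fit import *
snap('side','d10');snap('scene','s10')
for n,us,v0,v1,x,y in(('d',(238,239,240,241),165,200,.6088,-.0932),('s',(246,248,249,250),205,245,.6088,-.0932)):
  for f in('9','10'):
    im=load(n+f)['pixels'].max(2)
    print(n+f,[int(v0+np.where(im[v0:v1,u]<38)[0].max()) if (im[v0:v1,u]<38).any() else None for u in us], im[v0:v1,us[1]].tolist())
  print([np.round(proj(load(n+'10'),[x,y,z])[0],1).tolist() for z in(.028,.034,.04,.046)])
```

```text
d9 [182, 183, 183, 183] [13, 14, 9, 16, 13, 13, 14, 13, 12, 5, 9, 8, 9, 10, 6, 8, 8, 10, 33, 53, 60, 59, 59, 58, 58, 58, 58, 57, 58, 66, 69, 62, 57, 62, 58]
d10 [186, 187, 187, 188] [10, 17, 47, 40, 18, 15, 14, 15, 12, 13, 12, 15, 13, 6, 12, 11, 11, 15, 9, 10, 10, 9, 24, 53, 59, 58, 59, 58, 58, 68, 70, 63, 59, 61, 57]
[[239.7, 186.3], [239.6, 184.9], [239.4, 183.5], [239.3, 182.0]]
s9 [225, 225, 226, 226] [8, 8, 10, 11, 14, 14, 10, 11, 18, 21, 20, 17, 14, 7, 6, 7, 6, 4, 7, 5, 20, 40, 48, 48, 47, 47, 47, 49, 54, 63, 65, 70, 71, 63, 62, 53, 41, 44, 47, 46]
s10 [229, 230, 230, 230] [10, 15, 17, 18, 13, 9, 9, 11, 16, 18, 11, 9, 11, 15, 15, 15, 14, 10, 6, 7, 7, 5, 8, 6, 5, 26, 45, 49, 48, 57, 65, 69, 69, 64, 62, 55, 39, 44, 46, 46]
[[248.1, 230.0], [248.1, 228.5], [248.0, 227.0], [247.9, 225.5]]
```

The tips are now within a few mm of the coaster's face (side row 187, scene row 230). Continuing.

Call:
carry_out([
  [[0,0,-0.001],0],
  [[0,0,-0.001],0],
])

```text
time: 25.15
position: [0.6088, -0.0932, 0.002]
tool_rot: [3.082, -0.61, -0.0]
ft_force: [-0.6, 0.5, -0.0]
grip_width: 0.005
```

Call:
carry_out([
  [[0,0,-0.001],0],
  [[0,0,-0.001],0],
])

```text
time: 25.35
position: [0.6087, -0.0933, 0.0009]
tool_rot: [3.082, -0.61, -0.0]
ft_force: [0.3, 0.3, 0.2]
grip_width: 0.005
```

Call:
carry_out([
  [[0,0,-0.001],0],
  [[0,0,-0.001],0],
])

```text
time: 25.55
position: [0.6087, -0.0933, -0.0001]
tool_rot: [3.082, -0.61, -0.0]
ft_force: [-0.4, 0.2, 0.1]
grip_width: 0.004
```

Call:
carry_out([
  [[0,0,-0.001],0],
  [[0,0,-0.001],0],
])

```text
time: 25.75
position: [0.6087, -0.0933, -0.0011]
tool_rot: [3.082, -0.61, -0.0]
ft_force: [0.3, -0.6, 0.2]
grip_width: 0.006
```

Call:
carry_out([
  [[0,0,-0.001],0],
  [[0,0,-0.001],0],
])

```text
time: 25.95
position: [0.6089, -0.0933, -0.0015]
tool_rot: [-3.082, 0.61, -0.0]
ft_force: [-1.4, 0.1, 3.3]
grip_width: 0.003
```

Call:
carry_out([
  [[0,0,-0.001],0],
  [[0,0,-0.001],0],
])

```text
time: 26.15
position: [0.6089, -0.0933, -0.0015]
tool_rot: [-3.081, 0.61, 0.0]
ft_force: [-3.3, 0.1, 9.8]
grip_width: 0.007
```

Call:
carry_out([
  [[0,0,-0.001],0],
  [[0,0,-0.001],0],
])

```text
time: 26.35
position: [0.609, -0.0933, -0.0016]
tool_rot: [-3.08, 0.61, 0.0]
ft_force: [-6.1, 1.2, 16.9]
grip_width: 0.008
```

Run:
```python
from fit import *
snap('side','d11');snap('scene','s11')
for n,us,v0,v1 in(('d',(236,238,239,240,241,243),165,200),('s',(244,246,248,249,250,252),205,245)):
  for f in('10','11'):
    im=load(n+f)['pixels'].max(2)
    print(n+f,[int(v0+np.where(im[v0:v1,u]<30)[0].max()) if (im[v0:v1,u]<30).any() else None for u in us])
```

```text
d10 [186, 186, 187, 187, 188, 185]
d11 [187, 187, 188, 188, 189, 186]
s10 [228, 229, 230, 230, 230, 228]
s11 [229, 230, 231, 231, 231, 229]
```

Pressed firmly at 17 N in the middle. Moving clear.

Call:
carry_out([
  [[0,0,0.003],0],
  [[0,0,0.01],0],
  [[0,0,0.03],0],
  [[0,0,0.06],0],
  [[0,0,0.1],0],
  [[0,0,0.14],0],
  [[0,0,0.18],0],
  [[-0.01,0.02,0.21],0],
  [[-0.03,0.06,0.23],0],
  [[-0.05,0.1,0.23],0],
  [[-0.06,0.14,0.23],0],
  [[-0.06,0.14,0.23],0],
  [[-0.06,0.14,0.23],0],
])

```text
time: 27.75
position: [0.5486, 0.0479, 0.2261]
tool_rot: [3.083, -0.606, 0.0]
ft_force: [-0.3, -1.1, -0.1]
grip_width: 0.005
```

```bash
python3 chk.py 12
python3 - <<'E'
from fit import *
a=load('d12')['pixels'][60:235,150:350]; b=load('s12')['pixels'][170:290,120:320]
cv2.imwrite('pics/m12.png',np.hstack([cv2.resize(a,(400,350)),cv2.copyMakeBorder(cv2.resize(b,(400,240)),0,110,0,0,0)]))
E
```

```text
27.85 [0.54909142 0.04524894 0.22613795]
d12 0.036 [ 0.6058 -0.0885] 6.62 [1.3 1.1 0.7 0.3 0.4 0.4 0.8 1.  1.2 1.1 1.1 0.7 0.6 0.3 0.3 0.6 0.9 0.9
 0.9 1.1 1.2]
d12 0.028 [ 0.6066 -0.0932] 1.46 [ 0.6  0.5  0.2 -0.1  0.2  0.2  0.3  0.5  0.6  0.6  0.5  0.1  0.1  0.
  0.2  0.5  0.4  0.4  0.3  0.4  0.5]
s12 0.036 [ 0.6167 -0.0915] 5.73 [0.8 1.1 1.1 0.8 0.6 0.7 0.7 0.9 1.1 0.9 0.5 0.5 0.4 0.4 0.6 0.7 0.9 1.1
 1.  1. ]
s12 0.028 [ 0.6102 -0.0924] 1.04 [0.  0.3 0.6 0.5 0.2 0.2 0.2 0.3 0.5 0.4 0.1 0.2 0.1 0.3 0.4 0.3 0.3 0.4
 0.3 0.2]
```

View pics/m12.png

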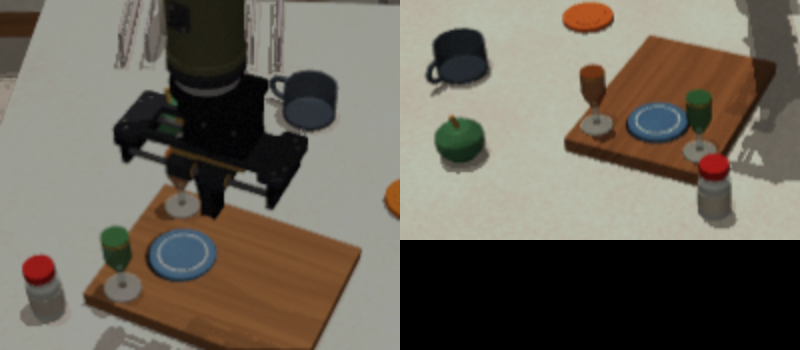

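The coaster is seated at (182,253), both glasses stand in place, the bystanders are undisturbed and the arm is clear. Handing in.

```bash
python3 -c "
from h import *
print(ticket.close_job())"
```

```text
the job is handed in; nothing more can be done
None
```

I slid the blue coaster across the board with the open fingertips until it dropped into the recess, then backed off. With the fingers shut I pressed its middle at about 17 N and moved clear. I handed the job in at about 28 s; no verdict was reported.

**Last checks:**
- **Coaster:** both outside cameras fit the seated height (top at 28 mm) clearly better than the height on the board. They put its centre at (0.607, -0.093) and (0.610, -0.092), against about (0.608, -0.094) for the recess. The two views differ by about 4 mm, close to the calibration error. Tilt was judged only from those fits.
- **Everything else:** both stemmed glasses are upright and look unmoved. The apple, mug and pepper jar look undisturbed. The goblet was out of view in the last pictures, so I did not check it at the end.

**What disagreed:** the fingertips sat nearly 30 mm higher than the given TCP, both open and shut. Two early passes therefore went over the coaster without touching it. I found the right height from the pictures for the push, and by watching the force for the press.

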